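# Hang the scrap pail on the spring balance

## Robot

A 6-joint arm with a two-finger parallel gripper is mounted at the origin on the work surface. World frame = base frame: x ahead of the robot, y to its left, z up, the work surface at z = 0. Lengths are in m, angles in rad, forces in N, time in s.
With the tool pointing down it reaches from about 0.3 to 0.775 m from the base axis. Payload 14.6 kg.
Tool frame: the origin (TCP) lies midway between the tips of the shut fingers; the grasp point (between the pads) lies 19 mm behind it (manip.grasp_offset is the distance from the TCP to the grasp point, in m); z points along the fingers, x is the direction in which the jaws open and shut, and the axes are right-handed (so a half turn about z gives the same grasp; the last joint's range is limited). The gripper opens to 85 mm and grips with 20 to 120 N. Pads are 22 mm wide; open, the fingers measure 114 mm over their backs; the gripper's body (76 mm by 85 mm) begins 54 mm behind the grasp point. The pads swing forward as they close: fully open they stand 13 mm farther back than shut.
Start: joints at [1.179, 0.3, 1.521, -0, 1.321, -0.067], TCP at [0.176, 0.521, 0.231] pointing down, gripper open.
Joint ranges: [-3.03, 3.03], [-0.79, 2.21], [0.23, 2.52], [-1.04, 4.18], [0, 3.07], [-2.55, 2.55]. Speed limits (rad/s): [2.22, 2.22, 2.57, 3.14, 3.14, 3.14].

## Interface

Orientations are given as a unit quaternion [x, y, z, w].
In Python, from station import manip gives the robot as it stands.
- The arm moves only by the shell command python3 -m creep 'ROWS' [OPENING]. ROWS is JSON, a list of rows, each an object of numbers: "x", "y", "z": the shift along the tool's x, y, z in cm; "yaw": the turn about the tool's z in rad. A call has 1 to 10 rows; each row shifts and turns the commanded pose from where the row before left it, along the tool's axes as they then stand; what a row does not reach is not made up. A row lasts 1/12 s, in which the tool goes at most 41.7 mm and 7.16 degrees, less where a joint would pass 70% of its speed; a pose out of reach is approached as far as the arm can. A call with a gripper value outside its range is refused whole. OPENING is the opening in per cent of the stroke, from 0 (shut) to 100 (fully open), set as the call begins (- or left out, the last holds). The fingers move at their own pace and stop on an object; the grip force is fixed at half the most. Time passes only in rows, so rows that do not move let the fingers close. It gives the time, the measured TCP pose, the force and the opening at its end, in the units of the state.
- manip.state(): the state, without advancing time (a new reading comes with each control period).
- manip.read_camera(name): name is "scene" or "top" or "wrist"; returns the picture (420x560x3 uint8, red, green, blue); there is no depth.
- manip.get_calibration(name): a dict with "fovy" (degrees; the focal length in pixels is half the picture's height over the tangent of half this angle, whatever the lens; pixels are square), "cx", "cy" (the principal point, pixels), "k1" (the pictures are not rectified: a ray, as slopes to the right and down, at radius r is drawn at 1 + k1 r^2 times it, then the intrinsics apply), "R" (3x3) and "t" (3): a world point X has camera coordinates R X + t. Camera axes: x right, y down, z forward; pixel columns grow to the right and rows downward; lengths in m; the calibration is good to about 2 mm. A picture is of the moment at which its call begins: read the wrist's pose just before it. get_calibration takes no time and is no camera call; for the wrist camera it gives the pose at the moment of the call.
- manip.close_job(): hands the job in, once; it reports no verdict.
Trained networks look in the newest picture that a camera, given by its name, has taken for a name from the list of things; names that differ only in an ending like _2 or _b are one class to them, and where a whole thing is asked for, a point or a joint stands for the part that bears it (a point fixed in the world has none). Each returns a list of dicts, best first, with "score" (0 to 1); they miss things now and then, are a little off and sometimes report something else, mostly with a low value. They report only what shows in the picture. A call takes as long as a camera call. They do not tell look-alikes from the thing itself.
- manip.masks_of(camera, label): "mask" (420x560 bool, what is visible of it) and "box" ([centre column, centre row, width, height] in pixels, round what is visible of it).
The state is a dict: "t": time; "joint_positions": joint angles; "joint_velocities": joint speeds; "joint_torque": joint torques, N m; "tcp_pos": TCP position; "orientation": TCP orientation; "wrist_force": force on the tool from outside, world axes, zero at the start; "moment": the same for the moment, N m; "opening": opening from 0.0 (shut) to 1.0 (fully open).
Only numpy, scipy, OpenCV 4.12 (cv2) and the standard library are available. Lean on these libraries where they do the work, as an engineer would, in place of code of your own. Each camera call takes 0.05 s, during which the arm holds its last target.

## Task

Swing the green pail's flat-lying bail upright while the pail stays standing where it is, then carry it by the bail and hook the bail over both prongs of the spring balance's fork, so that the pail hangs below the prongs. Ease it down slowly until the balance carries the whole weight before letting go, so that the sprung fork is never forced and neither drops nor jumps. Do not tip the pail, leave it hanging still, and leave everything else on the bench alone.

Things in the scene. Friction and masses are not known exactly. Their poses are not given: they have to be found in the camera images.
- pail: loose green steel pail, 75 mm tall, 84 mm diameter at the foot and 100 mm at the rim, walls 3 mm; origin at the centre of its underside, z up, x and y horizontal. The bail's pivot axis runs along the pail's y axis, through the point 67 mm above the origin. Total mass is somewhere between 0.3 and 0.95 kg and is not known beforehand, because of the parts in it.
- bail (a joint): swing bail angle: 0 = flat and level towards the pail's -x side, pi/2 = upright above the pail, pi = flat towards +x. A U of 8 mm steel wire; legs 61 mm either side of the middle, joined by a straight bar parallel to the pail's y axis, 95 mm from the pivot axis. The pivots are a little stiff (about 0.036 N m): the bail stays where it is put.
- bail_bar (a point): middle of the bail's straight bar, inside an orange grip sleeve 12 mm in diameter and 44 mm long that turns freely on the bar, so the bail can swing while the sleeve is held. Flat, it lies 95 mm out on the -x side of the pail axis, some 45 mm outside the rim, 67 mm above the bench. Its own axes turn with the bail; y is along the bar.
- stand: fixed spring-balance stand: a blue and steel post, 36 mm in diameter, top 282 mm above the bench, on a grey foot; origin on the bench vertically below the fork's seat, x pointing from the seat to the post (post axis 125 mm from the seat), y across the prongs, z up. The prongs point to -x, towards the robot.
- fork_seat (a point): where the middle of the bail's bar lies when hooked: midway between the fork's two seats, 4 mm above the prongs there; axes as the stand's. 268 mm above the bench unloaded; moves with the fork. The prongs are 8 mm round bars at y = +36 and -36 mm (64 mm clear between them), their underside 12 mm below this point. Towards the post each climbs 14 mm over 27 mm, then runs level to a yellow crosspiece.
- fork_tips (a point): midway between the tops of the prongs' upturned tips: 22 mm above the seat point and 24 mm in front of it (-x, tips are 8 mm thick); moves with the fork. To hook in, the pail comes from in front of the tips: the bail's bar passes over the tips while the pail's rim passes under the prongs.
- fork (a joint): downward travel of the sprung fork in m: 0 = unloaded, at its upper stop; 0.085 = bottomed. Sinks about 6.7 mm per newton hung on it (150 N/m, starting at about 0.4 N): some 16 to 60 mm under this pail. Lightly damped: let go before it carries the whole weight, or pressed deeper than the weight does, it drops or jumps (over 60 mm/s after letting go is a jump). Within 0.5 N is good.
- collar: loose bronze shaft collar, 60 mm outside, 36 mm bore, 22 mm tall; origin at the centre of its underside; leave alone
- seal: loose grey polymer seal ring, 68 mm outside, 42 mm inside, 10 mm tall; origin at the centre of its underside; leave alone
- cone_a: loose steel bearing cone, 54 mm diameter, 23 mm tall; origin at the centre of its underside; leave alone
- cone_b: second loose steel bearing cone, as the first; leave alone
- brush: loose red bench brush lying on the bench; leave alone
- wrench: loose steel wrench lying on the bench; leave alone
There are look-alikes about, which are no part of the job. Of the things that look like the pail, the largest one is meant.

How it is judged:
On the way, in this order (a step that is already met when the one before it is completed fails the run):
1. the bail stands upright (within about 15 degrees) while the pail still stands on the bench within 20 mm of its starting place (value of joint bail between 1.31 and 1.83 rad and distance of pail from where it was at the start of the episode below 0.02 m and height (world z) of pail below 0.006 m), for 0.1 s.
2. the bail's bar lies on the fork, which has begun to sink under the load, with the pail clear of the bench (value of joint fork above 0.005 m and contact force between stand and pail above 1 N and height (world z) of pail above 0.012 m and x of bail_bar in the frame of fork_seat between -0.016 and 0.016 m and z of bail_bar in the frame of fork_seat below 0.01 m), for 0.2 s.
At the end, for the whole second after the job is handed in: the bail's bar lies in the seats of both prongs (within 16 mm along, 20 mm across, 8 mm in height), the pail hangs over 10 mm clear of the bench, within 17 degrees of upright and still (under 40 mm/s, 0.5 rad/s), and the fork is sunk more than 10 mm under it (x of bail_bar in the frame of fork_seat between -0.016 and 0.016 m and y of bail_bar in the frame of fork_seat between -0.02 and 0.02 m and z of bail_bar in the frame of fork_seat between -0.008 and 0.008 m and height (world z) of pail above 0.01 m and value of joint fork above 0.01 m and angle between pail's own z axis and vertical below 0.3 rad and linear speed of pail below 0.04 m/s and angular speed of pail below 0.5 rad/s); the robot touches nothing.
It fails at once if let go of the pail, the fork drops or jumps: it moves faster than 0.06 m/s either way while the fingers do not hold the pail ((velocity of joint fork above 0.06 m/s or velocity of joint fork below -0.06 m/s) and contact force between the fingers and pail below 0.5 N).
It fails at once if the fork moves faster than 0.15 m/s either way, held or not (velocity of joint fork above 0.15 m/s or velocity of joint fork below -0.15 m/s).
It fails at once if the fork is forced: sunk more than 75 mm, or more than 18 N between the pail with its bail and the balance (value of joint fork above 0.075 m or contact force between stand and pail above 18 N).
It fails at once if the pail is tipped more than 35 degrees (angle between pail's own z axis and vertical above 0.61 rad).
It fails at once if another thing on the bench is moved by more than 20 mm (distance of any of collar, seal, cone_a, cone_b, brush, wrench from where it was at the start of the episode above 0.02 m).
It also fails if it takes over 72 s, if anything falls off the work surface, if the arm or the gripper's body presses on something with over 40 N, if the wrist force passes 120 N, or if a joint passes its speed limit or range.

## Working session

There is one attempt and no reset: what is moved stays moved. The work goes in short steps, Python scripts to look and compute and a shell command to move; the robot and the scene stay as the last step left them, time stands still between calls to the robot, and variables do not carry over. Pictures are saved under pics/ and viewed, and the job is handed in when it is done.

```bash
ls; mkdir -p pics; python3 - <<'E'
from station import manip
import cv2
s=manip.state();print(s)
for n in("scene","top","wrist"):
    c=manip.get_calibration(n);print(n,c)
    im=manip.read_camera(n);cv2.imwrite(f"pics/{n}0.png",im[:,:,::-1])
E
```

```text
pics
{'t': 0.0, 'joint_positions': array([ 1.17936867e+00,  3.00454234e-01,  1.52158939e+00, -2.04856261e-06,
        1.32070313e+00, -6.66100912e-02]), 'joint_velocities': array([-8.52193060e-05,  5.17872307e-04, -2.04775847e-04,  6.10856425e-05,
        6.62749704e-04,  2.28396946e-04]), 'joint_torque': array([-2.03106829e-03, -5.43517542e+01, -3.61774671e+01, -1.48493395e-04,
        4.27459949e-03,  2.88064962e-05]), 'tcp_pos': array([0.17544243, 0.52101702, 0.23072705]), 'orientation': array([ 8.12137605e-01,  5.83465661e-01, -4.89491150e-04,  3.05591403e-04]), 'wrist_force': array([0.02770877, 0.0674468 , 0.41216044]), 'moment': array([ 0.01038914, -0.02626611, -0.00949295]), 'opening': 1.0013805736086896}
scene {'fovy': 53.097217989213206, 'cx': 273.89657955877476, 'cy': 209.64669899499876, 'k1': 0.01464286610979776, 'R': array([[-0.02440339,  0.9996657 ,  0.00854236],
       [ 0.58312949,  0.02117469, -0.81210322],
       [-0.81201261, -0.01483677, -0.58345128]]), 't': array([ 0.01342872, -0.151841  ,  1.62841304])}
top {'fovy': 49.71846362706471, 'cx': 276.5320902183445, 'cy': 211.4471249955587, 'k1': -0.11109377055430013, 'R': array([[-0.02005099, -0.99966184,  0.01655767],
       [-0.98800572,  0.01727559, -0.15344791],
       [ 0.15310998, -0.01943585, -0.98801801]]), 't': array([0.01392807, 0.55518004, 1.2125008 ])}
wrist {'fovy': 70.60513471962244, 'cx': 277.1501917012294, 'cy': 212.2115876965193, 'k1': -0.0639487921448874, 'R': array([[ 0.31981271,  0.94747955, -0.00152552],
       [ 0.91232575, -0.30751156,  0.27036708],
       [ 0.25569816, -0.0878586 , -0.9627561 ]]), 't': array([-0.54916494, -0.03468406,  0.37857848])}
```

View pics/scene0.png

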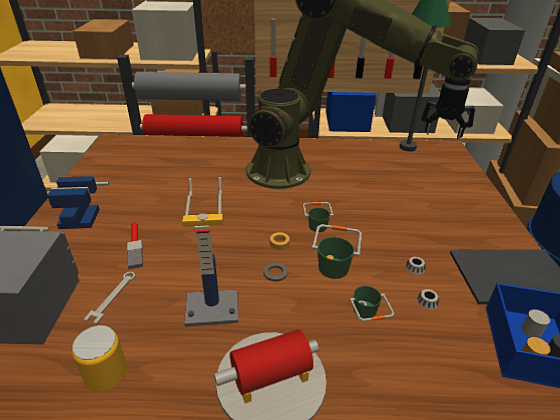

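View pics/top0.png

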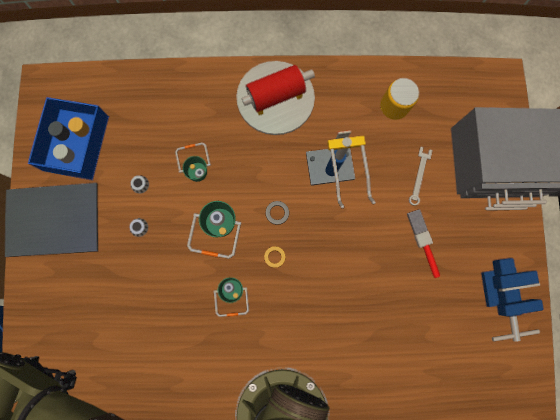

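View pics/wrist0.png

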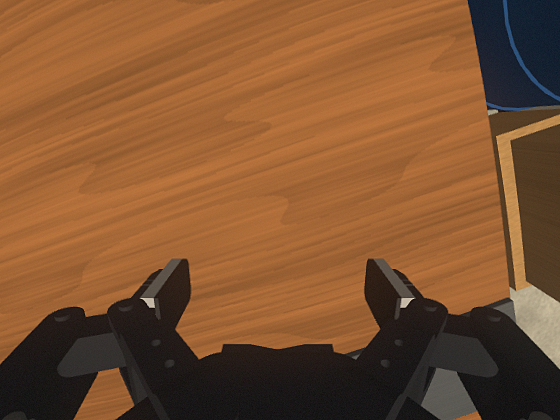

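Three pails look alike in the top view. The big one is at (218,220), with small ones at (195,168) and (231,290). In the scene view the big one is at (335,257), with small ones at (318,219) and (367,302). I'm choosing the big one and checking it in a close crop.

```bash
cat > h.py <<'E'
from station import manip
import numpy as np, cv2
from scipy.optimize import least_squares
from scipy.spatial.transform import Rotation as Ro
def cal(n): return manip.get_calibration(n)
def proj(c,X):
    X=np.atleast_2d(X);p=X@np.array(c["R"]).T+c["t"];s=p[:,:2]/p[:,2:];r2=(s**2).sum(1,keepdims=True)
    f=210/np.tan(np.radians(c["fovy"]/2));return s*(1+c["k1"]*r2)*f+[c["cx"],c["cy"]]
def ray(c,uv):
    f=210/np.tan(np.radians(c["fovy"]/2));d=(np.array(uv,float)-[c["cx"],c["cy"]])/f;s=d.copy()
    for _ in range(20): s=d/(1+c["k1"]*(s@s))
    R=np.array(c["R"]);return -R.T@c["t"],R.T@np.r_[s,1]
def atz(c,uv,z):
    o,d=ray(c,uv);return o+d*(z-o[2])/d[2]
def tri(obs):
    A=[];b=[]
    for c,uv in obs:
        o,d=ray(c,uv);d/=np.linalg.norm(d);P=np.eye(3)-np.outer(d,d);A.append(P);b.append(P@o)
    A=np.vstack(A);b=np.hstack(b);x=np.linalg.lstsq(A,b,rcond=None)[0];return x,np.linalg.norm(A@x-b)
def crop(im,x0,y0,x1,y1,k,fn):
    cv2.imwrite(fn,cv2.resize(im[y0:y1,x0:x1,::-1],None,fx=k,fy=k,interpolation=cv2.INTER_CUBIC))
E
python3 - <<'E'
from h import *
for n in("top","scene"):
    im=manip.read_camera(n);c=cal(n)
    for l in("pail","bail_bar","bail","fork","stand"):
        for m in manip.masks_of(n,l):
            print(n,l,round(m["score"],2),np.round(m["box"],1))
    if n=="top":
        crop(im,170,120,270,195+130,4,"pics/t1.png" ) 
        crop(im,290,120,390,220,6,"pics/t2.png")
    else:
        crop(im,290,190,410,330,4,"pics/s1.png");crop(im,170,170,250,330,3,"pics/s2.png")
E
```

```text
top pail 0.88 [191.9 160.6  32.6  42.2]
top pail 0.85 [234.6 296.5  34.8  38. ]
top pail 0.69 [212.7 228.4  55.7  56.1]
top pail 0.26 [423.6 240.9  29.4  67.2]
top bail_bar 0.71 [232.1 306.7  32.6  17.4]
top bail_bar 0.6 [212.2 239.6  51.5  42.5]
top bail_bar 0.53 [193.1 155.6  29.4  21.4]
top bail_bar 0.46 [275.4 257.   22.5  23.2]
top bail 0.59 [214.  237.   49.8  41.6]
top bail 0.52 [192.2 154.6  32.5  22.9]
top fork 0.64 [351.6 172.   43.9  74.2]
top fork 0.6 [215.4 238.6  55.   45. ]
top stand 0.64 [340.1 169.1  67.6  76.1]
scene pail 0.96 [319.9 219.9  28.6  25.1]
scene pail 0.84 [371.1 303.6  45.1  37.9]
scene pail 0.76 [337.2 253.1  50.4  53.1]
scene bail_bar 0.74 [334.9 236.2  48.9  31.8]
scene bail_bar 0.55 [312.9 202.6   7.2   0.5]
scene bail_bar 0.45 [373.8 310.4  45.1  19.1]
scene bail 0.77 [372.8 307.9  43.5  21. ]
scene bail 0.72 [340.5 238.7  41.   20.8]
scene bail 0.42 [311.1 207.3  10.1   6.5]
scene bail 0.32 [429.3 299.5  25.6  18.4]
scene stand 0.66 [210.2 251.7  55.9 146. ]
```

```bash
python3 -c "
import cv2,numpy as np
a=cv2.imread('pics/t1.png');print(a.shape)
a=a[200:800];cv2.imwrite('pics/t1b.png',a)"
```

```text
(820, 400, 3)
```

View pics/t1b.png

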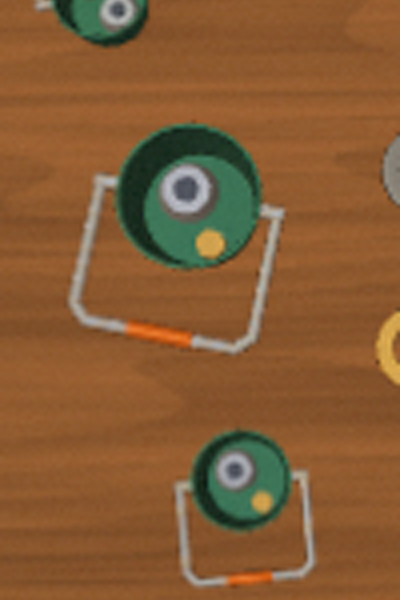

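View pics/t2.png

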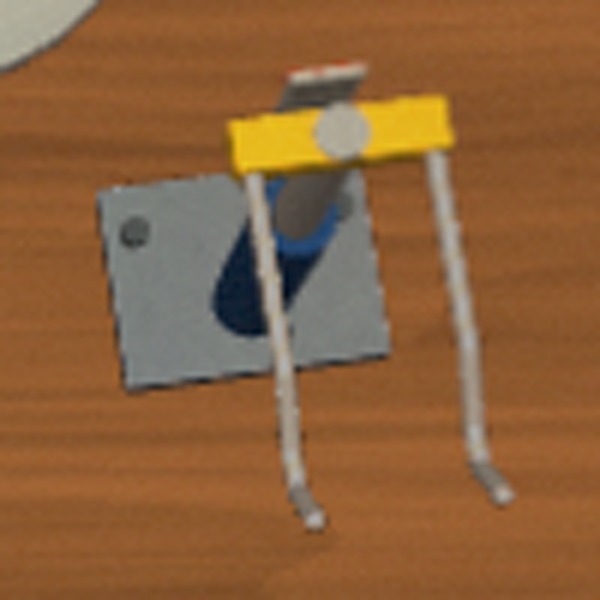

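View pics/s1.png

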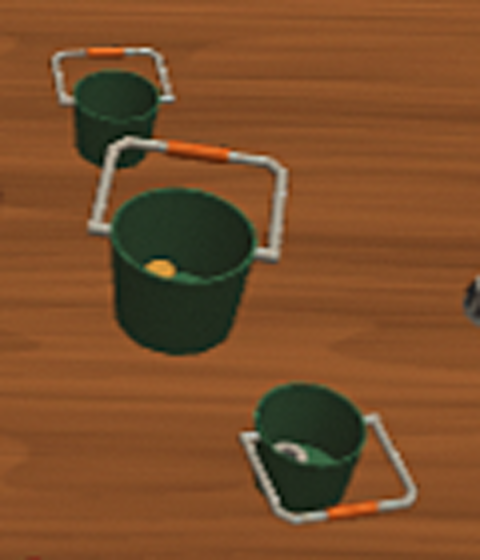

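View pics/s2.png

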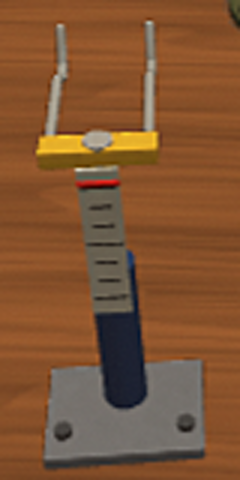

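```bash
python3 - <<'E'
from h import *
ct=cal("top");cs=cal("scene")
T=lambda u,v:(170+u/4,170+v/4)
S=lambda u,v:(290+u/4,190+v/4)
rim=atz(ct,T(189.5,195.5),.075)
bar=atz(ct,T(158.5,334),.067)
pv=[atz(ct,T(100,181),.067),atz(ct,T(280,211),.067)]
print("rim",rim,"bar",bar,"piv",pv,"dist",np.linalg.norm((bar-rim)[:2]),np.linalg.norm(pv[0]-pv[1]))
print("scene rim",atz(cs,S(183,228),.075),"bar",atz(cs,S(198,151),.067))
print("tri rim",tri([(ct,T(189.5,195.5)),(cs,S(183,228))]),"bar",tri([(ct,T(158.5,334)),(cs,S(198,151))]))
F=lambda u,v:(290+u/6,120+v/6); G=lambda u,v:(170+u/3,170+v/3)
for a,b in(((503,496),(61,23)),((315,521),(149,23))):
    print("tip",tri([(ct,F(*a)),(cs,G(*b))]),atz(ct,F(*a),.288),atz(cs,G(*b),.288))
for a,b in(((342,130),(98,139)),): print("cross",tri([(ct,F(*a)),(cs,G(*b))]))
# foot base corners
for a in((103,192),(130,388),(390,353)): print("foot",atz(ct,F(*a),.01))
print("post base top",atz(ct,F(245,310),.01), atz(cs,G(125,390),.01))
s=manip.state();print(s["t"])
E
```

```text
rim [0.532911   0.16366216 0.075     ] bar [0.44072596 0.18551441 0.067     ] piv [array([0.5450116 , 0.22541163, 0.067     ]), array([0.52239579, 0.1033532 , 0.067     ])] dist 0.09473965858894311 0.12413595269248655
scene rim [0.53374153 0.16799492 0.075     ] bar [0.43773846 0.18882436 0.067     ]
tri rim (array([0.53318591, 0.16591296, 0.07439114]), np.float64(0.003074723183504549)) bar (array([0.44071092, 0.18676248, 0.0692051 ]), np.float64(0.0021571906920335175))
tip (array([ 0.53336917, -0.20933509,  0.28742227]), np.float64(0.0022625124315302624)) [ 0.53348468 -0.21083459  0.288     ] [ 0.53480563 -0.20739198  0.288     ]
tip (array([ 0.52565817, -0.1384572 ,  0.28432256]), np.float64(0.002163546980878999)) [ 0.52519496 -0.13938733  0.288     ] [ 0.53200497 -0.13585659  0.288     ]
cross (array([ 0.67912513, -0.15642185,  0.27897199]), np.float64(0.0026386591080990755))
foot [ 0.73401963 -0.08986891  0.01      ]
foot [ 0.6365697  -0.09973969  0.01      ]
foot [ 0.65196338 -0.2261927   0.01      ]
post base top [ 0.67418632 -0.15667489  0.01      ] [ 0.67619663 -0.15619189  0.01      ]
0.75
```

The crop confirms the choice: the large pail has its rim at (217,219), its sleeve at (210,254), a 95 mm bail offset and pivots 124 mm apart. The estimates are:
- **Pail:** (0.533, 0.165), yaw about -0.205.
- **Bar:** (0.441, 0.187).
- **Seat:** (0.553, -0.171), yaw about 0.115.

I'm moving above the bar.

```bash
python3 -m creep '[{"x":-1.9,"y":3.0},{"x":-1.9,"y":3.0},{"x":-1.9,"y":3.0},{"x":-1.9,"y":3.0},{"x":-1.9,"y":3.0},{"x":-1.9,"y":3.0},{"x":-1.9,"y":3.0},{"x":-1.9,"y":3.0},{"x":-1.9,"y":3.0},{"x":-1.9,"y":3.0}]' 36; python3 -m creep '[{"x":-2.1,"y":2.9},{"x":-2.1,"y":2.9},{"yaw":0.12},{"yaw":0.12},{"yaw":0.12},{"yaw":0.12},{"yaw":0.12},{"yaw":0.12},{"yaw":0.12},{"yaw":0.12}]'; python3 -m creep '[{"yaw":0.12},{"yaw":0.12},{"yaw":0.12},{"yaw":0.12},{},{},{},{}]'
python3 - <<'E'
from h import *
c=cal("wrist");im=manip.read_camera("wrist");crop(im,0,0,560,420,1,"pics/w1.png")
s=manip.state();print(s["t"],s["tcp_pos"],s["orientation"],s["wrist_force"],s["opening"],Ro.from_quat(s["orientation"]).as_matrix())
print("bar pred",proj(c,[[.4407,.1865,.067],[.533,.165,.075]]))
E
```

```text
0.8 [0.17552075 0.52123658 0.23128746] [ 8.12148706e-01  5.83450494e-01 -6.79211647e-06  5.57948095e-06] [0.26880464 0.9540763  1.06514886] 1.0002850408868078 [[ 3.19171043e-01  9.47697127e-01 -4.52171537e-06]
 [ 9.47697127e-01 -3.19171043e-01 -1.69884639e-05]
 [-1.75431190e-05  1.13700907e-06 -1.00000000e+00]]
bar pred [[119.86584958 434.61325463]
 [135.09374891 480.59306662]]invalid input at $[0]: expected keys x, y, z, yaw
invalid input at $[0]: expected keys x, y, z, yaw
invalid input at $[0]: expected keys x, y, z, yaw
```

View pics/w1.png

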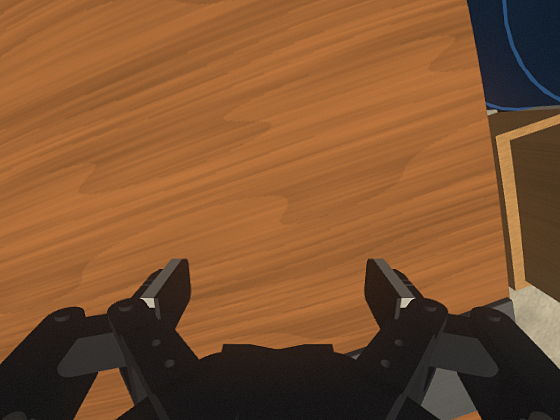

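All four keys are required in each row, so those calls were refused and the arm didn't move.

```bash
python3 -m creep '[{"x":-1.9,"y":3.0,"z":0,"yaw":0},{"x":-1.9,"y":3.0,"z":0,"yaw":0},{"x":-1.9,"y":3.0,"z":0,"yaw":0},{"x":-1.9,"y":3.0,"z":0,"yaw":0},{"x":-1.9,"y":3.0,"z":0,"yaw":0},{"x":-1.9,"y":3.0,"z":0,"yaw":0},{"x":-1.9,"y":3.0,"z":0,"yaw":0},{"x":-1.9,"y":3.0,"z":0,"yaw":0},{"x":-1.9,"y":3.0,"z":0,"yaw":0},{"x":-1.9,"y":3.0,"z":0,"yaw":0}]' 36
```

```text
t: 1.63
tcp_pos: [0.4, 0.2439, 0.2315]
orientation: [0.812, 0.584, 0.0, 0.0]
wrist_force: [0.5, 0.7, 0.5]
opening: 0.359
```

```bash
python3 -m creep '[{"x":-2.1,"y":2.9,"z":0,"yaw":0},{"x":-2.1,"y":2.9,"z":0,"yaw":0},{"x":0,"y":0,"z":0,"yaw":0.12},{"x":0,"y":0,"z":0,"yaw":0.12},{"x":0,"y":0,"z":0,"yaw":0.12},{"x":0,"y":0,"z":0,"yaw":0.12},{"x":0,"y":0,"z":0,"yaw":0.12},{"x":0,"y":0,"z":0,"yaw":0.12},{"x":0,"y":0,"z":0,"yaw":0.12},{"x":0,"y":0,"z":0,"yaw":0.12}]'; python3 -m creep '[{"x":0,"y":0,"z":0,"yaw":0.12},{"x":0,"y":0,"z":0,"yaw":0.12},{"x":0,"y":0,"z":0,"yaw":0.12},{"x":0,"y":0,"z":0,"yaw":0.12},{"x":0,"y":0,"z":0,"yaw":0},{"x":0,"y":0,"z":0,"yaw":0},{"x":0,"y":0,"z":0,"yaw":0}]'
cat > w.py <<'E'
import sys
from h import *
c=cal("wrist");im=manip.read_camera("wrist");crop(im,0,0,560,420,1,"pics/%s.png"%sys.argv[1])
s=manip.state();M=Ro.from_quat(s["orientation"]).as_matrix();print(s["t"],"tcp",np.round(s["tcp_pos"],4),"yaw",round(np.arctan2(M[1,0],M[0,0]),4),"zdir",np.round(M[:,2],3),"F",np.round(s["wrist_force"],2),"op",round(s["opening"],3))
np.save("wc.npy",c,allow_pickle=True)
E
python3 w.py w2
```

```text
t: 2.47
tcp_pos: [0.4408, 0.1871, 0.2313]
orientation: [0.99, 0.14, 0.0, -0.0]
wrist_force: [1.1, 0.2, 0.6]
opening: 0.36
t: 3.05
tcp_pos: [0.4408, 0.1871, 0.2313]
orientation: [0.995, -0.095, 0.0, -0.0]
wrist_force: [0.5, -0.2, -0.3]
opening: 0.36
3.1 tcp [0.4408 0.1871 0.2313] yaw -0.1906 zdir [ 0. -0. -1.] F [ 0.03  0.38 -0.18] op 0.363
```

View pics/w2.png

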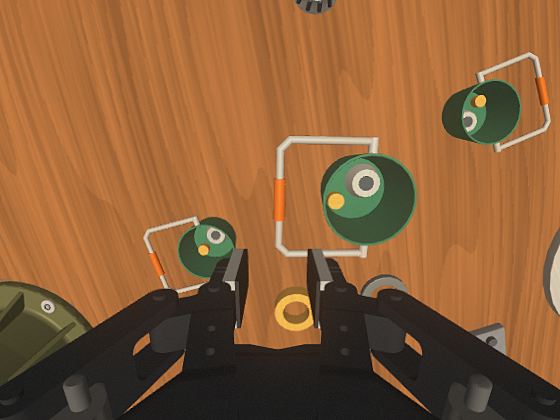

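The wrist view shows the big pail's sleeve at (279.5,200), bail corners near (279,143) and (279,250), and the rim centre at (368,199).

```bash
python3 - <<'E'
from h import *
c=np.load("wc.npy",allow_pickle=True).item()
b=atz(c,(279.5,200.5),.067);r=atz(c,(368.3,198.8),.075)
p1=atz(c,(376,140),.067);p2=atz(c,(364,253),.067)
k1=atz(c,(279.7,160),.067);k2=atz(c,(279.3,240),.067)
print(b,r,np.linalg.norm((r-b)[:2]),"yaw",np.arctan2(*(r-b)[[1,0]]),np.arctan2(*( k1-k2)[[1,0]])-np.pi/2,np.arctan2(*(p1-p2)[[1,0]])-np.pi/2,p1,p2)
E
```

```text
[0.44215622 0.18179739 0.067     ] [0.5334203 0.1680549 0.075    ] 0.09229294368608108 yaw -0.14945658141214388 -0.19338587055250533 -0.21234911434175507 [0.55026595 0.22535823 0.067     ] [0.52415819 0.10426443 0.067     ]
```

```bash
python3 -m creep '[{"x":0,"y":0.2,"z":2.5,"yaw":0.01},{"x":0,"y":0,"z":2.5,"yaw":0},{"x":0,"y":0,"z":2.5,"yaw":0},{"x":0,"y":0,"z":2.5,"yaw":0},{"x":0,"y":0,"z":2,"yaw":0},{"x":0,"y":0,"z":0,"yaw":0},{"x":0,"y":0,"z":0,"yaw":0}]'; python3 w.py w3
```

```text
t: 3.68
tcp_pos: [0.4402, 0.1851, 0.1113]
orientation: [0.995, -0.101, -0.001, 0.0]
wrist_force: [0.6, 0.1, -1.0]
opening: 0.361
3.7333 tcp [0.4408 0.1853 0.1123] yaw -0.2028 zdir [ 0.001  0.    -1.   ] F [-0.03 -0.57  0.55] op 0.36
```

View pics/w3.png

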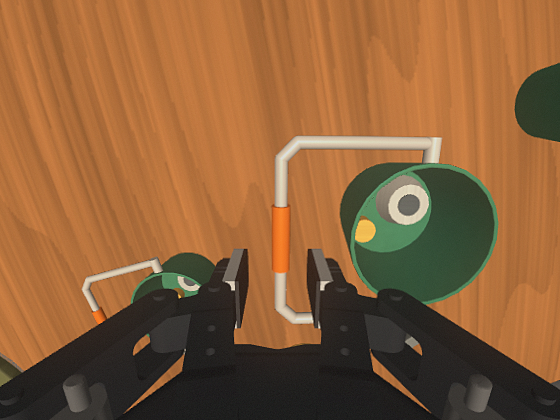

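```bash
python3 - <<'E'
from h import *
c=np.load("wc.npy",allow_pickle=True).item()
print(atz(c,(281,240),.067),proj(c,[[.4408,.1853,.067]]),"pads",proj(c,[[.4408,.1853,.1323]]))
E
python3 -m creep '[{"x":0,"y":0,"z":2.2,"yaw":0},{"x":0,"y":0,"z":1.6,"yaw":0},{"x":0,"y":0,"z":1.4,"yaw":0},{"x":0,"y":0,"z":1.2,"yaw":0},{"x":0,"y":0,"z":0,"yaw":0},{"x":0,"y":0,"z":0,"yaw":0}]'; python3 w.py w4
```

```text
[0.44184209 0.1811595  0.067     ] [[278.24060608 234.60789166]] pads [[278.59357697 283.68242737]]
t: 4.23
tcp_pos: [0.441, 0.1854, 0.0485]
orientation: [0.995, -0.102, 0.001, -0.0]
wrist_force: [0.0, 0.4, 0.4]
opening: 0.36
4.2833 tcp [0.4412 0.1854 0.0488] yaw -0.2036 zdir [ 0.002  0.001 -1.   ] F [-0.01  0.52  0.37] op 0.362
```

View pics/w4.png

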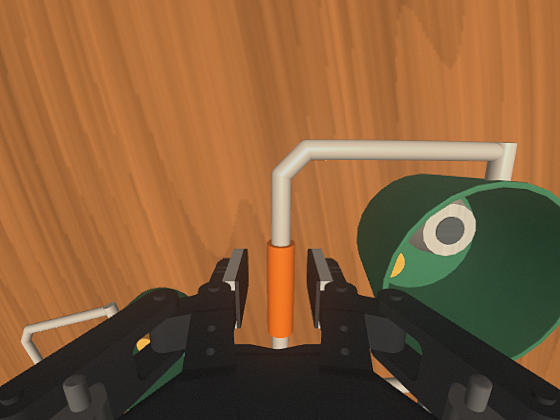

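The sleeve lies between the pads, at (281,288). I'm closing.

```bash
python3 -m creep '[{"x":0,"y":0,"z":0,"yaw":0},{"x":0,"y":0,"z":0,"yaw":0},{"x":0,"y":0,"z":0,"yaw":0},{"x":0,"y":0,"z":0,"yaw":0},{"x":0,"y":0,"z":0,"yaw":0},{"x":0,"y":0,"z":0,"yaw":0},{"x":0,"y":0,"z":0,"yaw":0},{"x":0,"y":0,"z":0,"yaw":0}]' 0; python3 w.py w5;  python3 - <<'E'
import numpy as np
a=np.linspace(0,np.pi/2,25);x=95*(1-np.cos(a));z=95*np.sin(a)
print(np.round(np.c_[np.diff(x),np.diff(z)]/10,2).tolist())
E
```

```text
t: 4.95
tcp_pos: [0.4413, 0.1853, 0.048]
orientation: [0.995, -0.102, 0.001, -0.0]
wrist_force: [4.7, -1.3, -0.6]
opening: 0.119
5.0 tcp [0.4413 0.1853 0.048 ] yaw -0.2039 zdir [ 0.002  0.001 -1.   ] F [4.82 0.16 0.  ] op 0.12
[[0.02, 0.62], [0.06, 0.62], [0.1, 0.61], [0.14, 0.61], [0.18, 0.59], [0.22, 0.58], [0.26, 0.57], [0.29, 0.55], [0.33, 0.53], [0.36, 0.51], [0.39, 0.48], [0.42, 0.45], [0.45, 0.42], [0.48, 0.39], [0.51, 0.36], [0.53, 0.33], [0.55, 0.29], [0.57, 0.26], [0.58, 0.22], [0.59, 0.18], [0.61, 0.14], [0.61, 0.1], [0.62, 0.06], [0.62, 0.02]]
```

View pics/w5.png

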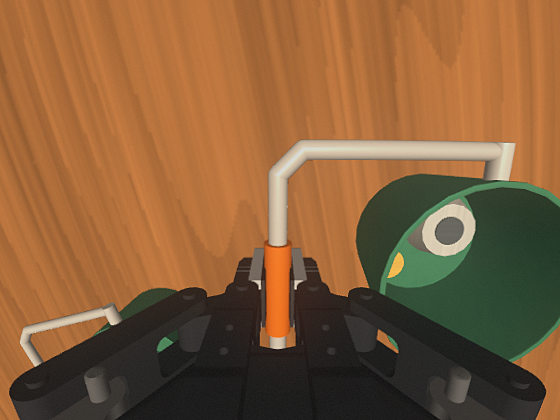

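```bash
python3 -m creep '[{"x":0.12,"y":0,"z":-0.62,"yaw":0},{"x":0.06,"y":0,"z":-0.62,"yaw":0},{"x":0.1,"y":0,"z":-0.61,"yaw":0},{"x":0.14,"y":0,"z":-0.61,"yaw":0},{"x":0.18,"y":0,"z":-0.59,"yaw":0},{"x":0.22,"y":0,"z":-0.58,"yaw":0},{"x":0.26,"y":0,"z":-0.57,"yaw":0},{"x":0.29,"y":0,"z":-0.55,"yaw":0},{"x":0,"y":0,"z":0,"yaw":0},{"x":0,"y":0,"z":0,"yaw":0}]'; python3 w.py w6
```

```text
t: 5.83
tcp_pos: [0.4537, 0.1824, 0.0949]
orientation: [0.995, -0.102, -0.0, -0.0]
wrist_force: [1.1, 0.5, -1.1]
opening: 0.121
5.8833 tcp [0.4535 0.1824 0.0946] yaw -0.204 zdir [-0.001  0.    -1.   ] F [1.52 0.43 0.63] op 0.117
```

View pics/w6.png

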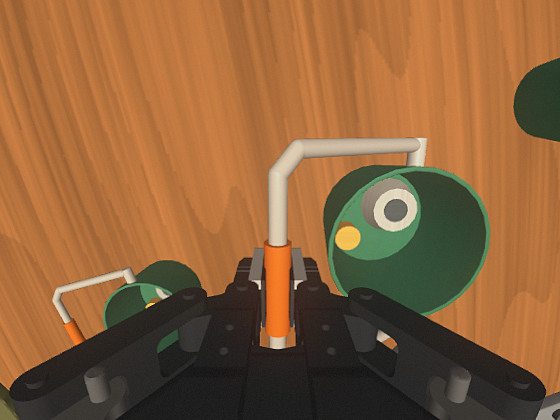

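```bash
python3 -m creep '[{"x":0.33,"y":0,"z":-0.53,"yaw":0},{"x":0.36,"y":0,"z":-0.51,"yaw":0},{"x":0.39,"y":0,"z":-0.48,"yaw":0},{"x":0.42,"y":0,"z":-0.45,"yaw":0},{"x":0.45,"y":0,"z":-0.42,"yaw":0},{"x":0.48,"y":0,"z":-0.39,"yaw":0},{"x":0.51,"y":0,"z":-0.36,"yaw":0},{"x":0.53,"y":0,"z":-0.33,"yaw":0},{"x":0,"y":0,"z":0,"yaw":0},{"x":0,"y":0,"z":0,"yaw":0}]'; python3 w.py w7
```

```text
t: 6.72
tcp_pos: [0.488, 0.1753, 0.1297]
orientation: [0.995, -0.102, 0.0, -0.0]
wrist_force: [-0.0, -0.7, 1.2]
opening: 0.119
6.7667 tcp [0.4877 0.1753 0.1296] yaw -0.2042 zdir [-0.  0. -1.] F [-0.53 -0.81  0.17] op 0.121
```

View pics/w7.png

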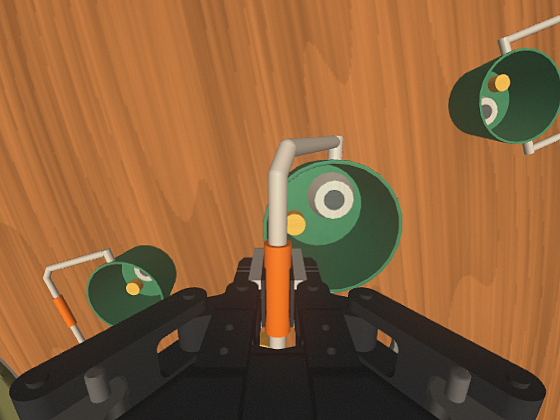

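```bash
python3 -m creep '[{"x":0.55,"y":0,"z":-0.29,"yaw":0},{"x":0.57,"y":0,"z":-0.26,"yaw":0},{"x":0.58,"y":0,"z":-0.22,"yaw":0},{"x":0.59,"y":0,"z":-0.18,"yaw":0},{"x":0.61,"y":0,"z":-0.14,"yaw":0},{"x":0.61,"y":0,"z":-0.1,"yaw":0},{"x":0.62,"y":0,"z":-0.06,"yaw":0},{"x":0.62,"y":0,"z":-0.02,"yaw":0},{"x":0,"y":0,"z":0,"yaw":0},{"x":0,"y":0,"z":0,"yaw":0}]'; python3 w.py w8
python3 - <<'E'
from h import *
im=manip.read_camera("scene");crop(im,270,150,450,290,4,"pics/s8.png")
E
```

```text
t: 7.6
tcp_pos: [0.5343, 0.1656, 0.1419]
orientation: [0.995, -0.102, -0.0, 0.0]
wrist_force: [-1.2, 0.6, -6.9]
opening: 0.123
7.65 tcp [0.5341 0.1657 0.1419] yaw -0.2041 zdir [-0.001 -0.    -1.   ] F [-1.3   0.89 -7.44] op 0.118
```

View pics/w8.png

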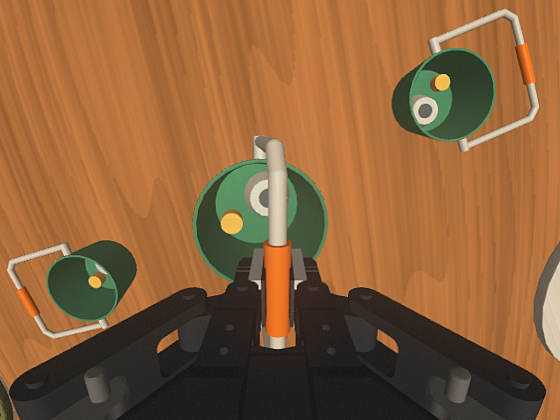

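View pics/s8.png

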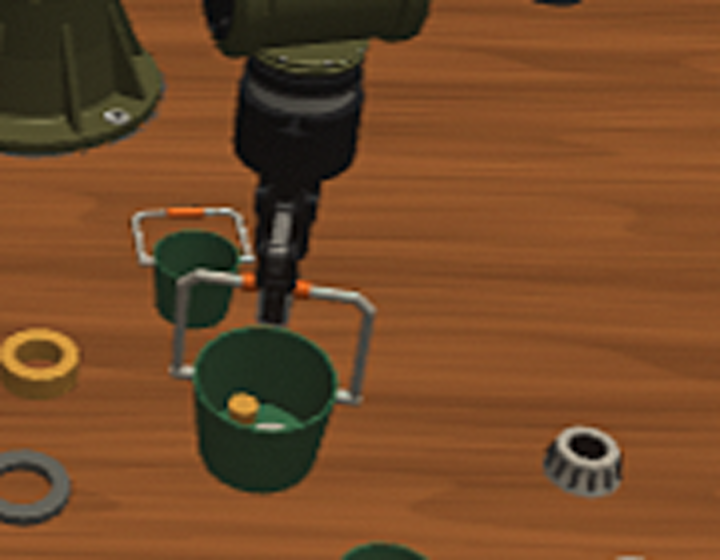

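The bail is upright with the pail standing, and the slight pull (-7.4 N) suggests the load is partly taken up. I'm lifting slowly.

```bash
python3 -m creep '[{"x":0,"y":0,"z":-0.2,"yaw":0},{"x":0,"y":0,"z":-0.4,"yaw":0},{"x":0,"y":0,"z":-0.6,"yaw":0},{"x":0,"y":0,"z":-0.9,"yaw":0},{"x":0,"y":0,"z":-0.9,"yaw":0},{"x":0,"y":0,"z":-0.6,"yaw":0},{"x":0,"y":0,"z":-0.4,"yaw":0},{"x":0,"y":0,"z":0,"yaw":0},{"x":0,"y":0,"z":0,"yaw":0},{"x":0,"y":0,"z":0,"yaw":0}]'; 
python3 w.py w9
python3 - <<'E'
from h import *
for i in range(10):
    im=manip.read_camera("scene");print(np.round(manip.state()["wrist_force"],2))
crop(im,270,150,450,290,4,"pics/s9.png")
E
```

```text
t: 8.53
tcp_pos: [0.534, 0.1657, 0.1817]
orientation: [0.995, -0.102, -0.0, 0.0]
wrist_force: [-0.8, 0.8, -8.7]
opening: 0.12
8.5833 tcp [0.534  0.1657 0.1817] yaw -0.2039 zdir [-0.001 -0.    -1.   ] F [-0.86  0.55 -9.82] op 0.118
[-0.22  0.28 -9.24]
[-1.17  0.67 -8.89]
[  0.33   0.58 -10.16]
[  0.24  -0.49 -10.21]
[ 0.61  0.03 -9.18]
[ 0.52  0.53 -9.78]
[ 0.85 -0.98 -9.07]
[ 0.48  0.23 -9.47]
[  0.13  -0.51 -10.1 ]
[-0.34 -0.19 -9.37]
```

View pics/s9.png

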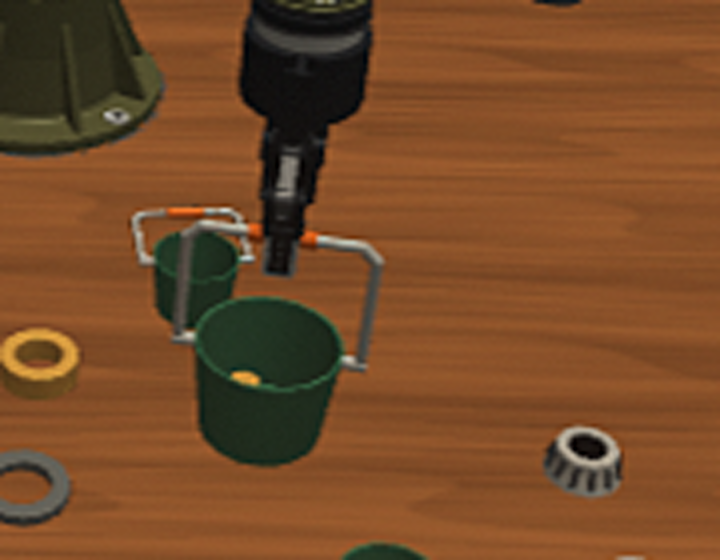

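The pail hangs free. Its weight is about 9.5 N, so I expect the fork to sink about 60 mm. I'm lifting to carry height, then carrying along tool y.

```bash
python3 -m creep '[{"x":0,"y":0,"z":-0.4,"yaw":0},{"x":0,"y":0,"z":-0.8,"yaw":0},{"x":0,"y":0,"z":-1.2,"yaw":0},{"x":0,"y":0,"z":-1.6,"yaw":0},{"x":0,"y":0,"z":-1.8,"yaw":0},{"x":0,"y":0,"z":-1.6,"yaw":0},{"x":0,"y":0,"z":-1.3,"yaw":0},{"x":0,"y":0,"z":-0.9,"yaw":0},{"x":0,"y":0,"z":-0.5,"yaw":0},{"x":0,"y":0,"z":-0.2,"yaw":0}]'
python3 -m creep '[{"x":0,"y":0,"z":0,"yaw":0},{"x":0,"y":0.3,"z":0,"yaw":0},{"x":0,"y":0.7,"z":0,"yaw":0},{"x":0,"y":1.1,"z":0,"yaw":0},{"x":0,"y":1.5,"z":0,"yaw":0},{"x":0,"y":1.8,"z":0,"yaw":0},{"x":0,"y":2,"z":0,"yaw":0},{"x":0,"y":2,"z":0,"yaw":0},{"x":0,"y":2,"z":0,"yaw":0},{"x":0,"y":2,"z":0,"yaw":0}]'
python3 -m creep '[{"x":0,"y":2,"z":0,"yaw":0},{"x":0,"y":2,"z":0,"yaw":0},{"x":0,"y":2,"z":0,"yaw":0},{"x":0,"y":2,"z":0,"yaw":0},{"x":0,"y":2,"z":0,"yaw":0},{"x":0,"y":2,"z":0,"yaw":0},{"x":0,"y":2,"z":0,"yaw":0},{"x":0,"y":2,"z":0,"yaw":0},{"x":0,"y":1.8,"z":0,"yaw":0},{"x":0,"y":1.5,"z":0,"yaw":0}]'
python3 -m creep '[{"x":0,"y":1.3,"z":0,"yaw":0},{"x":0,"y":0.9,"z":0,"yaw":0},{"x":0,"y":0.5,"z":0,"yaw":0},{"x":0,"y":0,"z":0,"yaw":-0.04},{"x":0,"y":0,"z":0,"yaw":-0.06},{"x":0,"y":0,"z":0,"yaw":-0.06},{"x":0,"y":0,"z":0,"yaw":-0.06},{"x":0,"y":0,"z":0,"yaw":-0.06},{"x":0,"y":0,"z":0,"yaw":-0.04},{"x":0,"y":0,"z":0,"yaw":0}]'
python3 w.py w10
python3 - <<'E'
from h import *
im=manip.read_camera("scene");crop(im,130,100,310,235,4,"pics/s10.png")
im=manip.read_camera("top");crop(im,280,110,420,215,5,"pics/t10.png")
E
```

```text
t: 9.92
tcp_pos: [0.5344, 0.1658, 0.286]
orientation: [0.995, -0.102, 0.0, -0.0]
wrist_force: [-0.8, -0.1, -9.2]
opening: 0.12
t: 10.75
tcp_pos: [0.5064, 0.0327, 0.2849]
orientation: [0.995, -0.102, -0.0, 0.0]
wrist_force: [0.9, 0.4, -9.3]
opening: 0.115
t: 11.58
tcp_pos: [0.4669, -0.1564, 0.285]
orientation: [0.995, -0.102, -0.0, 0.0]
wrist_force: [-0.2, -1.0, -10.1]
opening: 0.116
t: 12.42
tcp_pos: [0.4624, -0.1808, 0.2851]
orientation: [0.998, 0.059, -0.0, -0.0]
wrist_force: [0.1, 0.2, -9.6]
opening: 0.12
12.4667 tcp [ 0.4624 -0.1808  0.2851] yaw 0.1155 zdir [-0.  0. -1.] F [ 0.22  0.18 -9.53] op 0.119
```

View pics/w10.png

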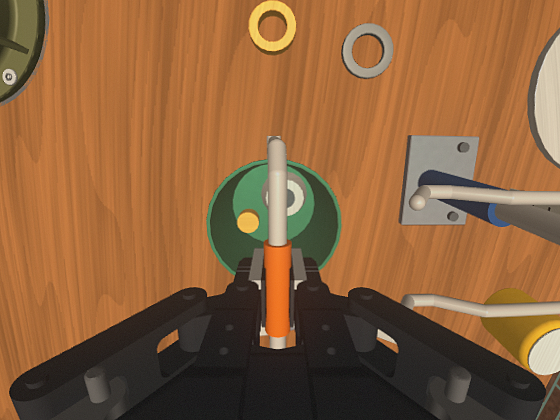

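View pics/s10.png

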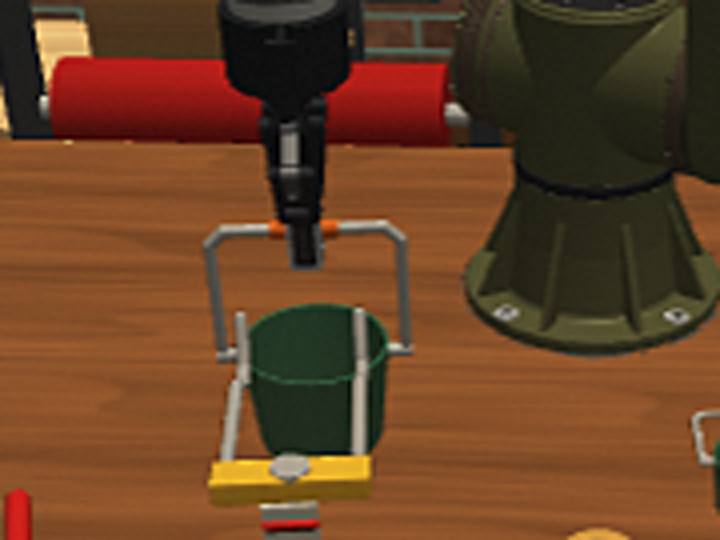

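View pics/t10.png

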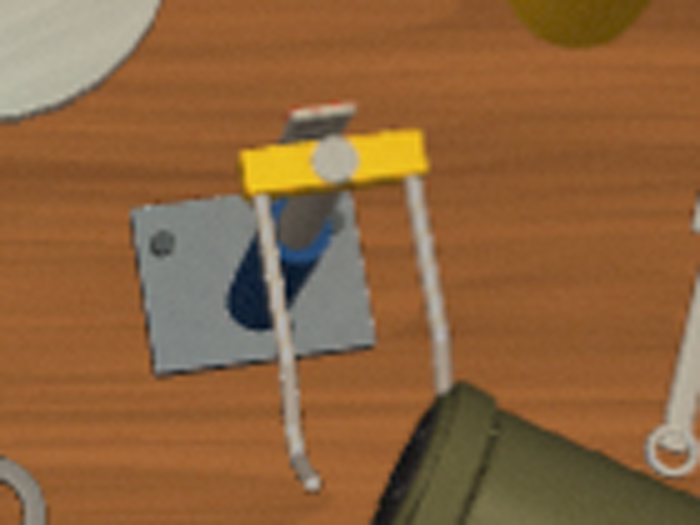

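The wrist view shows the prong tips at (418,202) and (409,302). The bar is parallel to them and the pail hangs upright.

```bash
python3 - <<'E'
from h import *
c=np.load("wc.npy",allow_pickle=True).item();ct=cal("top");cs=cal("scene")
F=lambda u,v:(290+u/6,120+v/6); G=lambda u,v:(170+u/3,170+v/3)
a=atz(c,(418,202),.287);b=atz(c,(409.5,302),.287)
print(a,b,(a+b)/2,a-b,np.arctan2(*(a-b)[[1,0]])-np.pi/2)
print(tri([(c,(418,202)),(ct,F(315,521)),(cs,G(149,23))]),tri([(c,(409.5,302)),(ct,F(503,496)),(cs,G(61,23))]))
# prong straight line direction using far part in wrist
s=manip.state()["tcp_pos"]
m=(a+b)/2; u=np.array([np.cos(.115),np.sin(.115)]);v=np.array([-u[1],u[0]])
print("tips rel tcp: along",(m[:2]-s[:2])@u,"left",(m[:2]-s[:2])@v)
seat=np.array([.553,-.171]);print("seat rel",(seat-s[:2])@u,(seat-s[:2])@v)
print(proj(c,[np.r_[s[:2],.304]]))
E
```

```text
[ 0.52731075 -0.13873023  0.287     ] [ 0.53694355 -0.19441834  0.287     ] [ 0.53212715 -0.16657428  0.287     ] [-0.0096328   0.05568811  0.        ] 0.17128281837452097
(array([ 0.52673858, -0.13847788,  0.28549066]), np.float64(0.0028565949025919084)) (array([ 0.53603057, -0.20492941,  0.28635057]), np.float64(0.011928211972899281))
tips rel tcp: along 0.0708029219255661 left 0.006204999627125808
seat rel 0.09103006802624418 -0.0005865768507365672
[[277.80410479 282.22030987]]
```

```bash
python3 - <<'E'
import cv2
from h import *
c=np.load("wc.npy",allow_pickle=True).item()
a=cv2.imread("pics/w10.png")[160:360,360:560]
cv2.imwrite("pics/w10c.png",cv2.resize(a,None,fx=3,fy=3,interpolation=cv2.INTER_CUBIC))
u=np.array([np.cos(.115),np.sin(.115)]);v=np.array([-u[1],u[0]]);S=np.array([.553,-.171])
for y in(.036,-.036):
  P=[np.r_[S+u*x+v*y,z] for x,z in((-.024,.290),(-.024,.272),(0,.264),(.027,.278),(.1,.278))]
  print(np.round(proj(c,P),0).tolist())
E
```

```text
[[417.0, 201.0], [402.0, 194.0], [437.0, 191.0], [498.0, 197.0], [611.0, 198.0]]
[[399.0, 328.0], [387.0, 309.0], [420.0, 301.0], [473.0, 313.0], [578.0, 308.0]]
```

View pics/w10c.png

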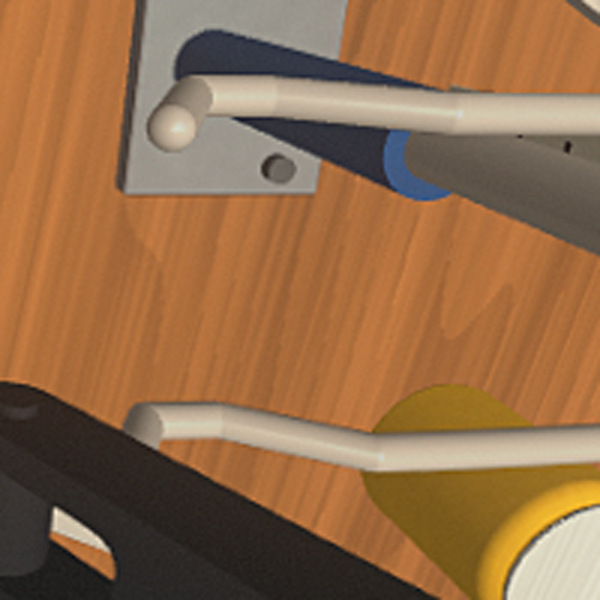

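The right tip is hidden behind the finger. The left tip matches my prediction to within 1-2 px, and the prong bends match the fitted seat. I'm moving in over the tips, 9.1 cm along tool x.

```bash
python3 -m creep '[{"x":0.2,"y":0,"z":0,"yaw":0},{"x":0.4,"y":0,"z":0,"yaw":0},{"x":0.6,"y":0,"z":0,"yaw":0},{"x":0.8,"y":0,"z":0,"yaw":0},{"x":0.9,"y":0,"z":0,"yaw":0},{"x":0.9,"y":0,"z":0,"yaw":0},{"x":0.9,"y":0,"z":0,"yaw":0},{"x":0.9,"y":0,"z":0,"yaw":0},{"x":0.9,"y":0,"z":0,"yaw":0},{"x":0.8,"y":0,"z":0,"yaw":0}]'
python3 -m creep '[{"x":0.7,"y":0,"z":0,"yaw":0},{"x":0.5,"y":0,"z":0,"yaw":0},{"x":0.3,"y":0,"z":0,"yaw":0},{"x":0.2,"y":0,"z":0,"yaw":0},{"x":0.1,"y":0,"z":0,"yaw":0},{"x":0,"y":0,"z":0,"yaw":0},{"x":0,"y":0,"z":0,"yaw":0},{"x":0,"y":0,"z":0,"yaw":0},{"x":0,"y":0,"z":0,"yaw":0},{"x":0,"y":0,"z":0,"yaw":0}]'
python3 w.py w11
python3 - <<'E'
from h import *
im=manip.read_camera("scene");crop(im,130,130,310,265,4,"pics/s11.png")
F=[]
for i in range(10): manip.read_camera("scene");F.append(manip.state()["wrist_force"])
print(np.mean(F,0))
E
```

```text
t: 13.4
tcp_pos: [0.5361, -0.1723, 0.285]
orientation: [0.998, 0.058, -0.0, -0.0]
wrist_force: [-0.9, -0.3, -8.2]
opening: 0.118
t: 14.23
tcp_pos: [0.5528, -0.1705, 0.2853]
orientation: [0.998, 0.058, 0.0, 0.0]
wrist_force: [-0.2, 0.1, -9.2]
opening: 0.116
14.2833 tcp [ 0.5529 -0.1704  0.2853] yaw 0.1159 zdir [ 0. -0. -1.] F [ 0.12  0.23 -9.91] op 0.122
[ 0.15011378 -0.10922163 -9.27927842]
```

View pics/w11.png

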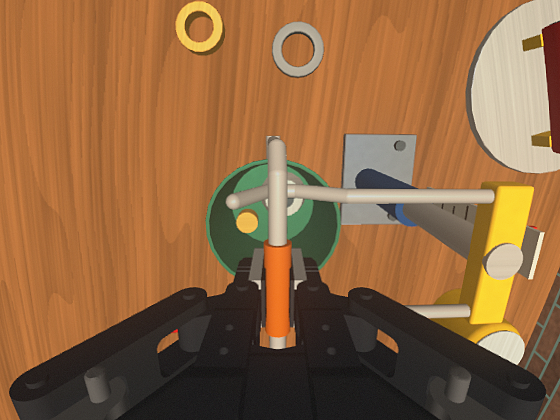

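View pics/s11.png

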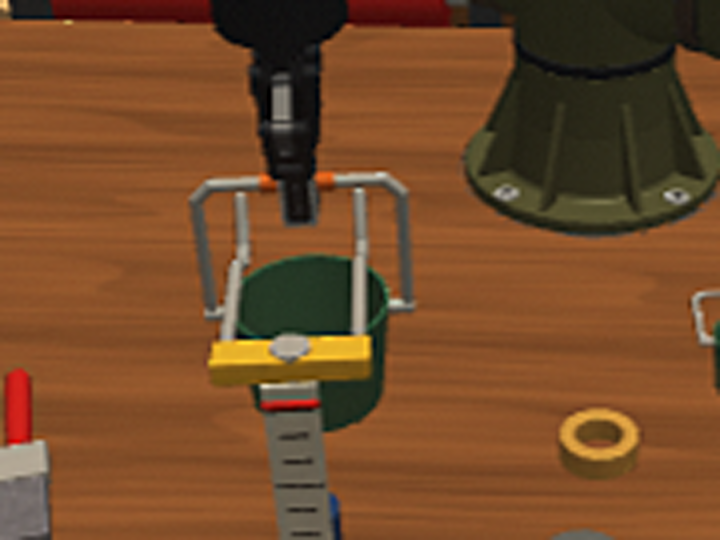

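The bar is above both seats. The averaged weight is 9.3 N, which means a sink of about 59 mm. I'm lowering slowly to the prongs first.

```bash
python3 -m creep '[{"x":0,"y":0,"z":0.2,"yaw":0},{"x":0,"y":0,"z":0.4,"yaw":0},{"x":0,"y":0,"z":0.4,"yaw":0},{"x":0,"y":0,"z":0.4,"yaw":0},{"x":0,"y":0,"z":0.4,"yaw":0},{"x":0,"y":0,"z":0.3,"yaw":0},{"x":0,"y":0,"z":0.3,"yaw":0},{"x":0,"y":0,"z":0.2,"yaw":0},{"x":0,"y":0,"z":0.2,"yaw":0},{"x":0,"y":0,"z":0.2,"yaw":0}]'
python3 -m creep '[{"x":0,"y":0,"z":0.2,"yaw":0},{"x":0,"y":0,"z":0.2,"yaw":0},{"x":0,"y":0,"z":0.2,"yaw":0},{"x":0,"y":0,"z":0.2,"yaw":0},{"x":0,"y":0,"z":0.2,"yaw":0},{"x":0,"y":0,"z":0.2,"yaw":0},{"x":0,"y":0,"z":0.2,"yaw":0},{"x":0,"y":0,"z":0.2,"yaw":0},{"x":0,"y":0,"z":0,"yaw":0},{"x":0,"y":0,"z":0,"yaw":0}]'
python3 w.py w12
cat > f.py <<'E'
from h import *
F=[]
for i in range(10): manip.read_camera("scene");F.append(manip.state()["wrist_force"])
print("F mean",np.mean(F,0).round(2),"tcp",manip.state()["tcp_pos"].round(4),manip.state()["t"])
E
python3 f.py
python3 - <<'E'
from h import *
im=manip.read_camera("scene");crop(im,130,130,310,265,4,"pics/s12.png")
E
```

```text
t: 15.67
tcp_pos: [0.553, -0.1704, 0.2551]
orientation: [0.998, 0.058, 0.0, 0.0]
wrist_force: [0.5, -0.4, -8.2]
opening: 0.122
t: 16.5
tcp_pos: [0.553, -0.1704, 0.2392]
orientation: [0.998, 0.058, 0.0, 0.0]
wrist_force: [-0.0, -0.1, -7.8]
opening: 0.115
16.55 tcp [ 0.553  -0.1704  0.2393] yaw 0.116 zdir [ 0. -0. -1.] F [ 0.02 -0.34 -7.99] op 0.118
F mean [ 0.23 -0.14 -7.81] tcp [ 0.5529 -0.1704  0.2392] 17.05
```

View pics/w12.png

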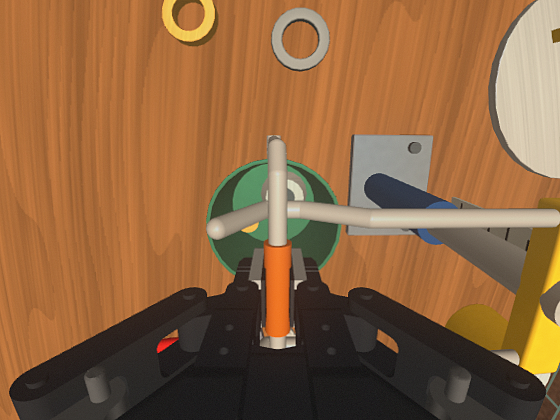

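View pics/s12.png

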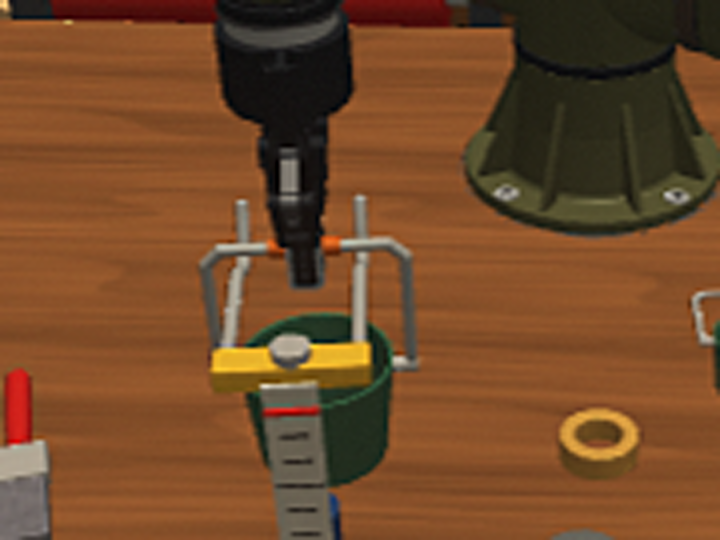

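Both prongs carry the bar. The load dropped from 9.3 to 7.8 N over about 7 mm of sink, as the spring rate predicts. I'm easing on down.

```bash
python3 -m creep '[{"x":0,"y":0,"z":0.15,"yaw":0},{"x":0,"y":0,"z":0.2,"yaw":0},{"x":0,"y":0,"z":0.2,"yaw":0},{"x":0,"y":0,"z":0.2,"yaw":0},{"x":0,"y":0,"z":0.2,"yaw":0},{"x":0,"y":0,"z":0.2,"yaw":0},{"x":0,"y":0,"z":0.2,"yaw":0},{"x":0,"y":0,"z":0.2,"yaw":0},{"x":0,"y":0,"z":0.2,"yaw":0},{"x":0,"y":0,"z":0.2,"yaw":0}]'
python3 -m creep '[{"x":0,"y":0,"z":0.2,"yaw":0},{"x":0,"y":0,"z":0.2,"yaw":0},{"x":0,"y":0,"z":0.2,"yaw":0},{"x":0,"y":0,"z":0.2,"yaw":0},{"x":0,"y":0,"z":0.2,"yaw":0},{"x":0,"y":0,"z":0.2,"yaw":0},{"x":0,"y":0,"z":0.2,"yaw":0},{"x":0,"y":0,"z":0.15,"yaw":0},{"x":0,"y":0,"z":0.1,"yaw":0},{"x":0,"y":0,"z":0,"yaw":0}]'
python3 -m creep '[{"x":0,"y":0,"z":0,"yaw":0},{"x":0,"y":0,"z":0,"yaw":0}]'
python3 f.py; python3 w.py w13
```

```text
t: 17.93
tcp_pos: [0.553, -0.1704, 0.2196]
orientation: [0.998, 0.058, 0.0, 0.0]
wrist_force: [-0.7, 0.0, -4.8]
opening: 0.115
t: 18.77
tcp_pos: [0.553, -0.1704, 0.2031]
orientation: [0.998, 0.058, -0.0, 0.0]
wrist_force: [0.1, -0.7, -2.6]
opening: 0.118
t: 18.93
tcp_pos: [0.553, -0.1704, 0.2034]
orientation: [0.998, 0.058, 0.0, 0.0]
wrist_force: [-0.1, -0.7, -2.1]
opening: 0.121
F mean [-0.27 -0.15 -2.73] tcp [ 0.553  -0.1704  0.2032] 19.4333
19.4833 tcp [ 0.553  -0.1704  0.2032] yaw 0.116 zdir [-0. -0. -1.] F [ 0.07 -0.38 -2.37] op 0.117
```

View pics/w13.png

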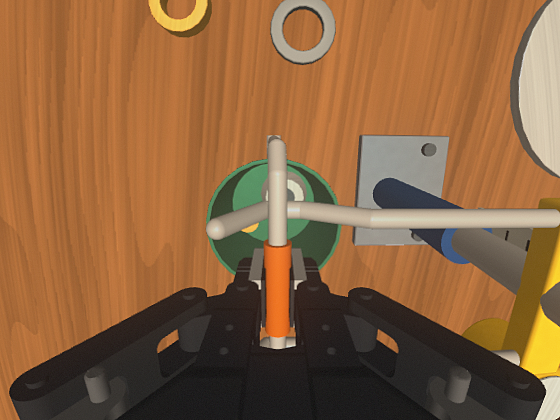

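```bash
python3 -m creep '[{"x":0,"y":0,"z":0.15,"yaw":0},{"x":0,"y":0,"z":0.2,"yaw":0},{"x":0,"y":0,"z":0.2,"yaw":0},{"x":0,"y":0,"z":0.2,"yaw":0},{"x":0,"y":0,"z":0.2,"yaw":0},{"x":0,"y":0,"z":0.2,"yaw":0},{"x":0,"y":0,"z":0.15,"yaw":0},{"x":0,"y":0,"z":0.1,"yaw":0},{"x":0,"y":0,"z":0,"yaw":0},{"x":0,"y":0,"z":0,"yaw":0}]'
python3 f.py;python3 f.py
```

```text
t: 20.32
tcp_pos: [0.553, -0.1704, 0.1892]
orientation: [0.998, 0.058, 0.0, 0.0]
wrist_force: [0.0, -1.5, -0.9]
opening: 0.121
F mean [-0.3  -0.53 -0.56] tcp [ 0.553  -0.1704  0.1892] 20.8167
F mean [ 0.22 -0.24 -0.83] tcp [ 0.553  -0.1704  0.1892] 21.3167
```

```bash
python3 -m creep '[{"x":0,"y":0,"z":0.1,"yaw":0},{"x":0,"y":0,"z":0.15,"yaw":0},{"x":0,"y":0,"z":0.15,"yaw":0},{"x":0,"y":0,"z":0.05,"yaw":0},{"x":0,"y":0,"z":0,"yaw":0},{"x":0,"y":0,"z":0,"yaw":0},{"x":0,"y":0,"z":0,"yaw":0}]'
python3 f.py;python3 f.py;python3 f.py
python3 - <<'E'
from h import *
im=manip.read_camera("scene");crop(im,130,130,310,265,4,"pics/s14.png")
E
```

```text
t: 21.9
tcp_pos: [0.553, -0.1704, 0.1848]
orientation: [0.998, 0.058, 0.0, 0.0]
wrist_force: [-0.2, 0.2, -0.2]
opening: 0.12
F mean [-0.06 -0.53  0.29] tcp [ 0.553  -0.1704  0.1847] 22.4
F mean [ 0.37 -0.22  0.09] tcp [ 0.553  -0.1704  0.1847] 22.9
F mean [ 0.51 -0.17  0.38] tcp [ 0.553  -0.1704  0.1847] 23.4
```

View pics/s14.png

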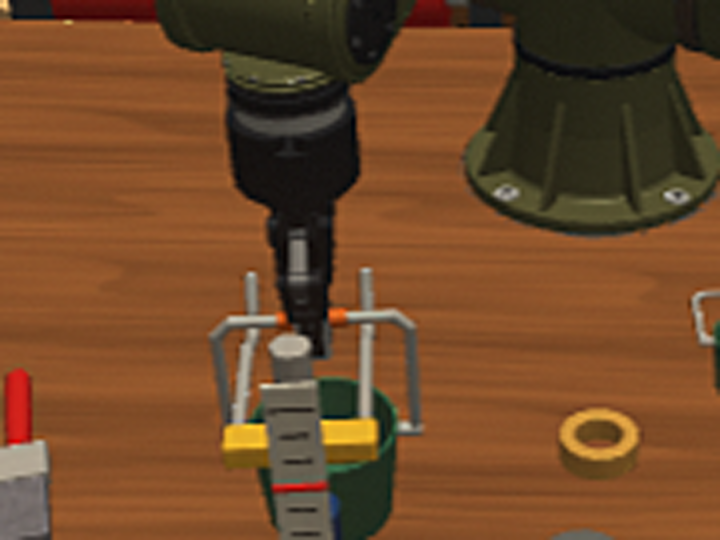

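The fork is about 60 mm down and the residual force is about +0.2 N, which is within 0.5 N. I'm backing up 1 mm and then releasing.

```bash
python3 -m creep '[{"x":0,"y":0,"z":-0.1,"yaw":0},{"x":0,"y":0,"z":0,"yaw":0},{"x":0,"y":0,"z":0,"yaw":0}]'; python3 f.py; python3 -m creep '[{"x":0,"y":0,"z":0,"yaw":0},{"x":0,"y":0,"z":0,"yaw":0},{"x":0,"y":0,"z":0,"yaw":0},{"x":0,"y":0,"z":0,"yaw":0},{"x":0,"y":0,"z":0,"yaw":0},{"x":0,"y":0,"z":0,"yaw":0},{"x":0,"y":0,"z":0,"yaw":0},{"x":0,"y":0,"z":0,"yaw":0}]' 36; python3 f.py; python3 w.py w15
```

```text
t: 23.7
tcp_pos: [0.553, -0.1704, 0.1858]
orientation: [0.998, 0.058, 0.0, 0.0]
wrist_force: [-0.2, -0.8, -0.7]
opening: 0.121
F mean [ 0.39 -0.38 -0.24] tcp [ 0.5529 -0.1704  0.1856] 24.2
t: 24.87
tcp_pos: [0.553, -0.1704, 0.1857]
orientation: [0.998, 0.058, 0.0, -0.0]
wrist_force: [-0.2, -0.3, 0.3]
opening: 0.359
F mean [-0.11  0.   -0.09] tcp [ 0.553  -0.1704  0.1857] 25.3667
25.4167 tcp [ 0.5529 -0.1704  0.1857] yaw 0.116 zdir [-0. -0. -1.] F [ 1.2  -0.18  0.44] op 0.364
```

View pics/w15.png

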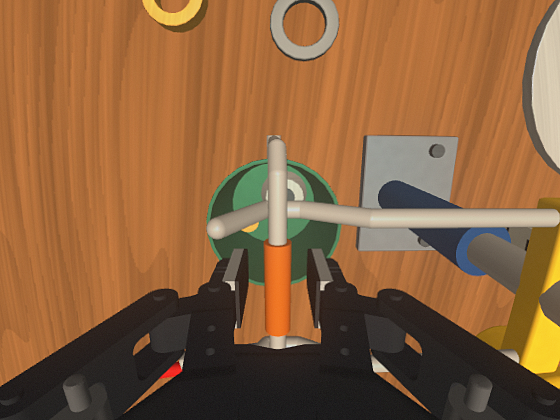

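The pads are open and clear of the sleeve at (277,290), and the bar hasn't moved. I'm retracting straight up.

```bash
python3 -m creep '[{"x":0,"y":0,"z":-0.4,"yaw":0},{"x":0,"y":0,"z":-0.8,"yaw":0},{"x":0,"y":0,"z":-1.2,"yaw":0},{"x":0,"y":0,"z":-1.6,"yaw":0},{"x":0,"y":0,"z":-2,"yaw":0},{"x":0,"y":0,"z":-2,"yaw":0},{"x":0,"y":0,"z":-2,"yaw":0},{"x":0,"y":0,"z":-1.5,"yaw":0},{"x":0,"y":0,"z":-0.8,"yaw":0},{"x":0,"y":0,"z":-0.3,"yaw":0}]'; python3 -m creep '[{"x":0,"y":0,"z":0,"yaw":0},{"x":0,"y":0,"z":0,"yaw":0},{"x":0,"y":0,"z":0,"yaw":0},{"x":0,"y":0,"z":0,"yaw":0},{"x":0,"y":0,"z":0,"yaw":0},{"x":0,"y":0,"z":0,"yaw":0}]'; python3 w.py w16
python3 - <<'E'
from h import *
im=manip.read_camera("scene");crop(im,130,130,310,265,4,"pics/s16.png")
im2=manip.read_camera("scene");print(np.abs(im.astype(int)-im2).max())
E
```

```text
t: 26.25
tcp_pos: [0.5532, -0.1705, 0.3139]
orientation: [0.998, 0.058, 0.001, 0.001]
wrist_force: [-0.3, 1.1, 0.4]
opening: 0.358
t: 26.75
tcp_pos: [0.5529, -0.1704, 0.3114]
orientation: [0.998, 0.058, -0.0, -0.0]
wrist_force: [0.6, 0.2, -0.8]
opening: 0.361
26.8 tcp [ 0.5529 -0.1704  0.3114] yaw 0.116 zdir [-0.  0. -1.] F [0.91 0.72 1.61] op 0.361
76
```

View pics/w16.png

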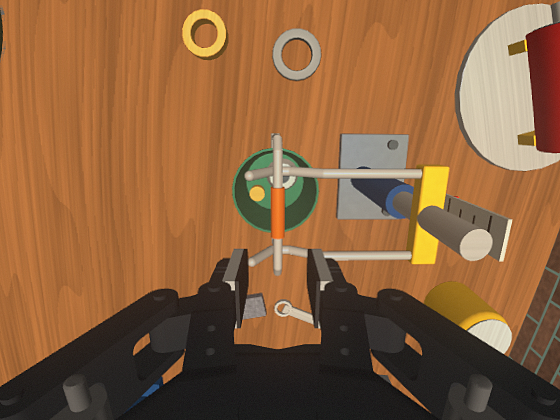

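View pics/s16.png

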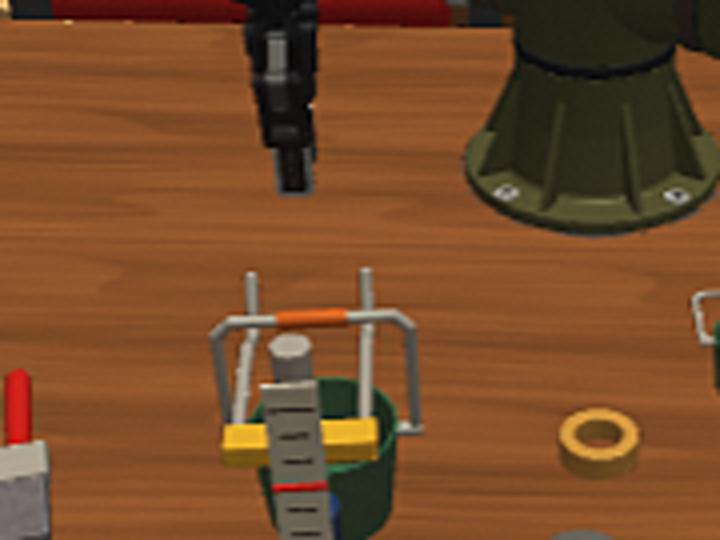

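Gripper is clear. The bar sits across both prongs, crossing them at (278,171) and (278,250), with the sleeve centred at (278,213). Next check: is it still?

```bash
python3 - <<'E'
from h import *
f=[]
for i in range(16): f.append(cv2.cvtColor(manip.read_camera("wrist"),cv2.COLOR_RGB2GRAY)[130:290,230:340].astype(np.float32))
for g in f[1:]: print(np.round(cv2.phaseCorrelate(f[0],g)[0],2),end=" ")
c=cal("wrist");a=atz(c,(249,176),.230);b=atz(c,(252,262),.230);m=atz(c,(278,213),.208)
print("\n",a,b,m,"bar rel tips mid",m-(a+b)/2)
b0=cal("top");im=manip.read_camera("top");crop(im,100,60,500,360,2,"pics/t17.png")
E
```

```text
[ 0.   -0.01] [-0.03 -0.01] [-0.01 -0.03] [-0.01 -0.02] [-0.02 -0.03] [-0.01 -0.02] [-0.02 -0.03] [-0.01 -0.03] [-0.   -0.03] [-0.01 -0.04] [-0.01 -0.03] [-0.01 -0.03] [-0.02 -0.04] [-0.02 -0.02] [-0.01 -0.05] 
 [ 0.52760682 -0.13915489  0.23      ] [ 0.53642137 -0.20985471  0.23      ] [ 0.55364951 -0.17183629  0.208     ] bar rel tips mid [ 0.02163541  0.00266851 -0.022     ]
```

View pics/t17.png

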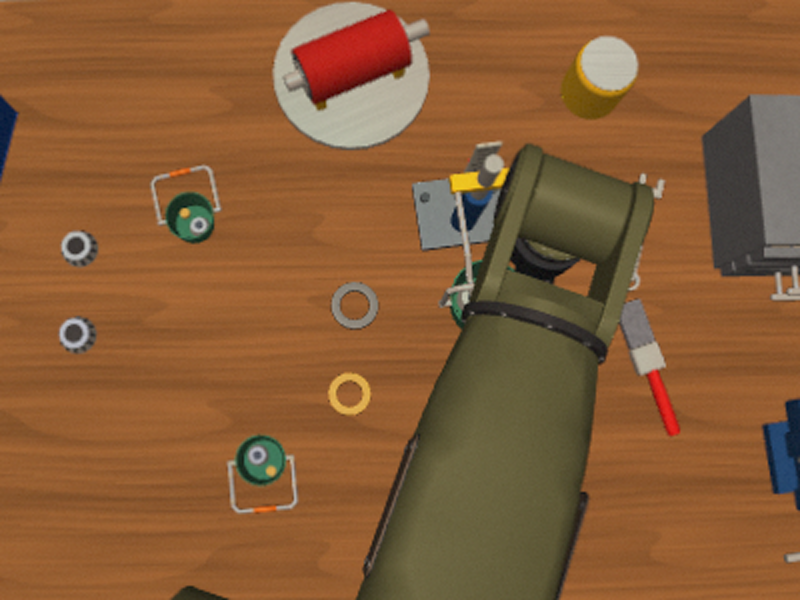

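The pail is still (under 0.05 px of drift in 0.8 s). The bar is about 22 mm behind the tips, against 24 mm nominal, and the other things haven't moved. Handing in.

```bash
python3 -c "
from station import manip
print(manip.close_job(), manip.state()['t'])"
```

```text
the job is handed in; nothing more can be done
the job is handed in; nothing more can be done
```

The pail is hanging by its bail on both prongs of the fork, and the job was handed in at about 28 s; no verdict was reported.

I gripped the big green pail's sleeve, swung the bail upright with the pail still standing, and carried it in over the tips. I then lowered it slowly until the wrist force fell from 9.3 N to about -0.2 N, with the fork roughly 60 mm down, before opening the fingers.

**Last checks:**
- **Seating:** the bar lies across both prongs, about 22 mm behind the tips (24 mm nominal) and roughly 2–3 mm off the middle.
- **Stillness:** under 0.05 px of image drift over 0.8 s.
- **Robot:** the gripper is well clear of the pail.
- **Other things:** the collar, seal, both bearing cones and the brush look unmoved in the top view. The wrench is mostly hidden behind the arm there, but part of it shows in the wrist view.

**What failed or disagreed:**
- My first three move calls were refused because their rows lacked keys; nothing moved.
- In the last approach picture one prong tip was hidden by a finger, so my first spacing came out at 56 mm instead of 72 mm. I discarded it and used the other views.
- Before the final 1 mm back-off, the force read between +0.1 and +0.4 N, so the fork was briefly pressed slightly past the weight.
- The upright step and the fork's speed were judged from pictures, wrist forces and the commanded rates, because the joint values cannot be read directly.

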